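# Fit the shorting link across a capacitor tray

### The job

The capacitor tray is out of the rack for service: fit the red-handled copper shorting link across it, earth end first. Tilt the link so that its oblong eye passes the wide T-head of the brass earth stud, bring it towards level so that it is caught under the head, then work its tail back over the copper spring clip and press it fully home, level, and let go. Be gentle, the porcelain under the clip cracks if it is forced, and leave the other things on the bench where they lie.

Things in the scene. Friction and masses are not known exactly. Their poses are not given: they have to be found in the camera images.
- link: Copper shorting link, about 0.2 kg, loose, flat on the bench, handle up: bar 4 mm thick, 184.5 mm long, 30 mm wide (34 mm round the eye). Origin: centre of the eye, on the underside; x runs along the bar from eye to tail, z up. The bar spans x = -28 to 156.5 mm. Seated, it is level, underside on both seats, its x along the tray's x, waist in the clip.
- link_handle (a point): Middle of the link's upright red handle, link x = 82 mm, 23 mm above the underside. The handle is a block 34 mm along x, 20 mm along y, from 4 to 42 mm above the underside; either pair of faces can be gripped.
- link_tail (a point): Middle of the link's waist, on the underside, link x = 138 mm. The waist is 16 mm wide and runs from x = 129.5 to 146.5 mm; the bar is 30 mm wide before it and 32 mm beyond it, to the tail's end.
- link_eye_end (a point): Middle of the 9 mm wide cross-bar that closes the outer end of the eye, on the underside, link x = -23.5 mm. The eye is an oblong hole 38 mm long (x from -19 to +19 mm) and 18 mm wide.
- tray: Capacitor tray, fixed: aluminium deck 300 x 200 mm, 35 mm high; two blue cans (52 mm across, tops 117 mm above the bench) at its x = -45 and +55, y = +66 mm. Origin: centre of its underside; x runs from earth stud to spring clip, z up. Stud and clip stand on the line y = -40 mm, nominally at x = -69 and +69 mm, and carry the link's underside 80 mm above the bench.
- earth_slot (a point): Middle of the stud's slot: tray x = -69, y = -40 mm, 80 mm above the bench, level with the stud's shoulder. The brass stud is clamped up to 3.5 mm either way from here along tray x. On its shoulder, 40 x 24 mm, stand a round neck 10 mm thick, 12 mm long, and the T-head: 60 mm along tray x, 12 mm across, 4 mm thick (12 to 16 mm above the shoulder).
- head_end (a point): Where the T-head's outer end, away from the clip, is if the stud is mid-slot: tray x = -99, y = -40 mm, 92 mm above the bench (the head's underside). The head is longer than the eye. With the tail tilted up about 25 degrees the eye's cross-bar fits under this end and slides in, midway between shoulder and head, to a stop at the neck; then the tail can be lowered about that stop.
- clip_seat (a point): Middle of the slot in which the spring clip is clamped, up to 4.5 mm either way along tray x: tray x = 69, y = -40 mm, at seat height, 80 mm above the bench, on porcelain. Two sprung jaws 14 mm long along x: lips 24 mm apart 20 mm above the seat, 11 mm at 6 mm above it. Only the waist fits (1.5 mm play along x); wider parts ride on the lips. 4 to 15 N snaps it down on the seat.
- meter: Yellow multimeter, loose bystander, 85 x 160 x 32 mm; origin at the centre of its underside.
- screwdriver: Screwdriver, loose bystander, lying on the bench.
- spanner: Spanner, loose bystander, lying on the bench.
- screw_jar: Glass jar of screws with a steel cap, loose bystander, 60 mm across, 65 mm high.
- standoff: Spare white porcelain stand-off, loose bystander, 36 mm across, 38 mm high, upright.
- busbar_offcut: Plain copper offcut, loose bystander, 110 x 24 x 5 mm, no hole and no handle.
There are look-alikes about, which are no part of the job. Several things have the shape of the link; the one meant has the colours described above.

How it is judged (in metres and radians):
On the way:
1. earth end first: the cross-bar of the eye is in under the stud's head while the link is still tilted, tail up (x of link_eye_end in the frame of tray between -0.0915 and -0.072 m and y of link_eye_end in the frame of tray between -0.047 and -0.033 m and z of link_eye_end in the frame of tray between 0.076 and 0.089 m and angle between link's own z axis and vertical above 0.1 rad and z of link_tail in the frame of tray above 0.095 m), for 0.1 s.
At the end, for the whole second after the job is handed in: Link level (0.05 rad), at rest, released; eye under the stud's T-head, waist snapped down in the clip; eye centre within 7 mm of the slot's middle lengthwise and 5 mm sideways (waist 4 mm), its underside within 3 mm below or 2.5 mm above both seats (x of link in the frame of tray between -0.076 and -0.062 m and y of link in the frame of tray between -0.045 and -0.035 m and y of link_tail in the frame of tray between -0.044 and -0.036 m and z of link in the frame of tray between 0.077 and 0.0825 m and z of link_tail in the frame of tray between 0.077 and 0.0825 m and angle between link's own z axis and vertical below 0.05 rad and linear speed of link below 0.02 m/s); the robot touches nothing.
It fails at once if the stud, the clip or the tray is forced with more than 40 N through the link (contact force between link and tray above 40 N).
It fails at once if the robot itself pushes the tray with more than 15 N (contact force between any of the arm, the fingers and tray above 15 N).
It fails at once if a bystander is moved by more than 25 mm (distance of any of meter, screwdriver, spanner, screw_jar, standoff, busbar_offcut from where it was at the start of the episode above 0.025 m).
It also fails if it takes over 58 s, if anything falls off the work surface, if the arm or the gripper's body presses on something with over 40 N, if the wrist force passes 120 N, or if a joint passes its speed limit or range.

### The arm

A 6-joint arm with a two-finger parallel gripper is mounted at the origin on the work surface. World frame = base frame: x ahead of the robot, y to its left, z up, the work surface at z = 0. Lengths are in mm, angles in rad, forces in N, time in s.
With the tool pointing down it reaches from about 350 to 875 mm from the base axis. Payload 4.2 kg.
Tool frame: the origin (TCP) lies midway between the tips of the shut fingers; the grasp point (between the pads) lies 19 mm behind it; z points along the fingers, y is the direction in which the jaws open and shut (so a half turn about z gives the same grasp; the last joint's range is limited). The gripper opens to 85 mm and grips with 20 to 120 N. Pads are 22 mm wide; open, the fingers measure 114 mm over their backs; the gripper's body (76 mm by 85 mm) begins 54 mm behind the grasp point. The pads swing forward as they close: fully open they stand 13 mm farther back than shut.
Start: joints at [1.453, 0.385, 0.008, 0, -1.194, -0.259], TCP at [229.934, 581.145, 231.312] pointing down, gripper open.
Joint ranges: [-3.14, 3.14], [-1.21, 2.06], [-1.07, 1.41], [-3.16, 2.05], [-2.99, -0.16], [-3.1, 3.1]. Speed limits (rad/s): [2.79, 2.79, 3.14, 3.14, 3.14, 3.14].

### API

Orientations are given as a unit quaternion [x, y, z, w].
In Python, from bench import read_state, get_image, job_done, search_frame, regions_of gives the robot as it stands.
- The arm moves only by the tool servo_tool, never from a script. Its arguments are lists of equal length, an entry for each row: "turn": the turn, a rotation vector about the world's x, y, z in rad, a list of three; "dp": the shift along the world's x, y, z in m, a list of three; "fingers": the finger opening in m, from 0 to 0.0854. In form: {"turn": [[rx, ry, rz], ...], "dp": [[tx, ty, tz], ...], "fingers": [fingers, ...]}. A call has exactly 5 rows; each row shifts and turns the pose as measured when the row begins; what a row does not reach is not made up. A row lasts 1/8 s, in which the tool goes at most 62.5 mm and 10.7 degrees, less where a joint would pass 70% of its speed; a pose out of reach is approached as far as the arm can. A call is refused whole if a number of a shift passes 0.0625 or a number of a turn 0.188, either way. A call with a gripper value outside its range is refused whole. The fingers move at their own pace and stop on an object; the grip force is fixed at half the most. Time passes only in rows, so rows that do not move let the fingers close, or fill a call up. It gives the time, the measured TCP pose, the force and the opening at its end, in the units of the state.
- read_state(): the state, without advancing time (a new reading comes with each control period).
- get_image(name): name is "scene" or "side" or "wrist"; returns a dict with "img" (420x560x3 uint8, red, green, blue), "vfov" (degrees; the focal length in pixels is half the picture's height over the tangent of half this angle, whatever the lens; pixels are square), "cx", "cy" (the principal point, pixels), "world_from_camera" (4x4, takes a point from camera to world coordinates); the wrist camera has in their place "mount" (4x4, takes a point from camera to tool coordinates, whose origin is the TCP and whose axes are the flange's). Camera axes: x right, y down, z forward; pixel columns grow to the right and rows downward; lengths in mm; the calibration is good to about 2 mm. A picture is of the moment at which its call begins: read the wrist's pose just before it. There is no depth.
- job_done(): hands the job in, once; it reports no verdict.
Trained networks look in the newest picture that a camera, given by its name, has taken for a name from the list of things; names that differ only in an ending like _2 or _b are one class to them, and where a whole thing is asked for, a point or a joint stands for the part that bears it (a point fixed in the world has none). Each returns a list of dicts, best first, with "score" (0 to 1); they miss things now and then, are a little off and sometimes report something else, mostly with a low value. They report only what shows in the picture. A call takes as long as a camera call. They do not tell look-alikes from the thing itself.
- search_frame(query, camera): "box" ([left, top, width, height] in pixels, round what is visible of it).
- regions_of(query, camera): "region" (420x560 bool, what is visible of it) and "box" ([left, top, width, height] in pixels, round what is visible of it).
The state is a dict: "clock": time; "joints": joint angles; "joint_vel": joint speeds; "joint_efforts": joint torques, N m; "position": TCP position; "ee_rot": TCP orientation; "contact_force": force on the tool from outside, world axes, zero at the start; "wrist_torque": the same for the moment, N m; "gripper_width": finger opening in mm.
Only numpy, scipy, OpenCV 4.12 (cv2) and the standard library are available. Lean on these libraries where they do the work, as an engineer would, in place of code of your own. Each camera call takes 0.05 s, during which the arm holds its last target. There are 200 camera calls.

## Working session

There is one attempt and no reset: what is moved stays moved. The work goes in short steps, Python scripts to look and compute and a tool call to move; the robot and the scene stay as the last step left them, time stands still between calls to the robot, and variables do not carry over. Pictures are saved under pics/ and viewed, about 8 in all and at most 12, crops included, and the job is handed in when it is done.

Besides the shell and the picture viewer there is one more tool, called by a JSON object that holds its "op" and its "data", one argument or row to a line. servo_tool: Moves the arm, as the interface text tells. Its arguments: {"type":"object","properties":{"turn":{"type":"array","items":{"type":"array","items":{"type":"number"}}},"dp":{"type":"array","items":{"type":"array","items":{"type":"number"}}},"fingers":{"type":"array","items":{"type":"number"}}},"required":["turn","dp","fingers"]}

```bash
mkdir -p pics; cat > h.py <<'E'
import numpy as np, cv2
from bench import *
def cam(n):
    d=get_image(n); d['f']=210/np.tan(np.radians(d['vfov']/2)); return d
def proj(d,P,W=None):
    W=d['world_from_camera'] if W is None else W
    P=np.atleast_2d(P); C=(P-W[:3,3])@W[:3,:3]
    return C[:,:2]/C[:,2:]*d['f']+[d['cx'],d['cy']]
def back(d,uv,z,W=None):
    W=np.array(d['world_from_camera'] if W is None else W)
    r=W[:3,:3]@np.array([(uv[0]-d['cx'])/d['f'],(uv[1]-d['cy'])/d['f'],1.])
    return W[:3,3]+r*(z-W[2,3])/r[2]
E
python3 - <<'E'
from h import *
print(read_state())
ims=[]
for n in ['scene','side']:
    d=cam(n); ims.append(d['img']); print(n,d['vfov'],d['cx'],d['cy'],np.round(d['world_from_camera'],3).tolist())
    cv2.imwrite(f'pics/{n}0.png',d['img'][:,:,::-1])
    for q in ['link','link_handle','link_tail','link_eye_end','tray','earth_slot','meter','screwdriver','spanner','screw_jar','standoff','busbar_offcut']:
        print(q,[(round(r['score'],2),[round(x) for x in r['box']]) for r in search_frame(q,n)[:4]])
E
```

```text
{'clock': 0.0, 'joints': array([ 1.45261252e+00,  3.85530852e-01,  6.60850979e-03, -5.41707644e-04,
       -1.19401321e+00, -2.58617517e-01]), 'joint_vel': array([-5.86897885e-04, -1.80459618e-04, -5.17214372e-04,  8.12610949e-04,
        1.39502668e-04,  6.60673219e-07]), 'joint_efforts': array([ 9.91149464e-04, -3.92285979e+01,  1.88394821e+01,  4.18592155e+00,
       -4.68757760e-03,  4.49659979e-06]), 'position': array([229.71106269, 580.60661625, 230.22400028]), 'ee_rot': array([ 9.82285716e-01, -1.87386138e-01, -1.76084198e-04,  1.08463673e-03]), 'contact_force': array([-0.62352286,  0.41142521,  0.38374273]), 'wrist_torque': array([ 0.0125424 , -0.04313369, -0.02698949]), 'gripper_width': 85.16903875362938}
scene 51.64964581831771 282.516632245664 211.01053443547957 [[0.107, 0.645, -0.757, 1293.981], [0.994, -0.07, 0.081, -43.93], [-0.001, -0.761, -0.649, 745.108], [0.0, 0.0, 0.0, 1.0]]
link [(0.88, [159, 219, 34, 56]), (0.83, [159, 175, 63, 20]), (0.59, [165, 300, 85, 55])]
link_handle [(0.87, [155, 220, 37, 56]), (0.77, [156, 171, 65, 21])]
link_tail [(0.76, [155, 219, 31, 5
[... 610 characters left out ...]
 -0.731, 1152.695], [0.0, 0.0, 0.0, 1.0]]
link [(0.85, [211, 312, 56, 64]), (0.61, [293, 294, 74, 30])]
link_handle [(0.78, [211, 317, 56, 58]), (0.74, [166, 156, 46, 30]), (0.62, [296, 299, 72, 27])]
link_tail [(0.68, [214, 312, 55, 61]), (0.67, [295, 298, 70, 25]), (0.64, [277, 138, 12, 21])]
link_eye_end [(0.93, [295, 296, 69, 29]), (0.71, [213, 315, 52, 59]), (0.49, [237, 162, 84, 88])]
tray [(0.94, [238, 162, 88, 89])]
earth_slot [(0.75, [236, 164, 89, 86])]
meter [(0.71, [365, 218, 61, 57])]
screwdriver [(0.55, [173, 195, 48, 20])]
spanner [(0.68, [165, 156, 49, 30])]
screw_jar [(0.83, [285, 360, 26, 38])]
standoff [(0.73, [385, 319, 15, 17])]
busbar_offcut [(0.53, [280, 140, 11, 18])]
```

View pics/scene0.png

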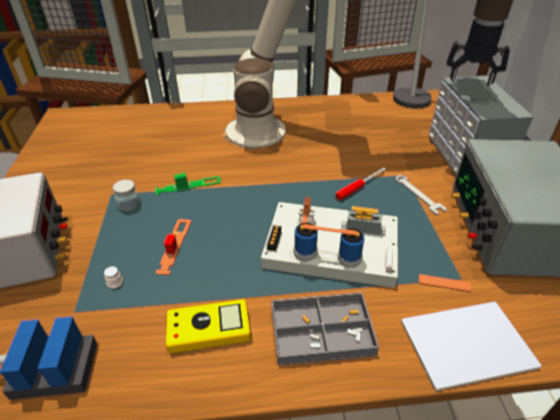

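View pics/side0.png

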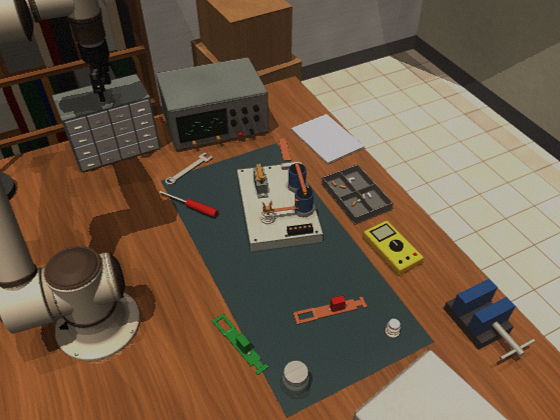

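Link-shaped candidates: the red-handled copper one at scene (172,246)/side (332,308), and a green one at scene (190,184)/side (240,345). The copper offcut at scene (445,283) has no handle. I choose the red-handled one and will check it in a close crop. Stud (brass) is at scene (365,213) and clip (copper) at (306,207).

```bash
python3 - <<'E'
from h import *
d=cam('scene'); s=cam('side')
for n,a in {'eye':((181,226),(303,315),2),'handle':((171,243),(338,303),25),'tail':((166,268),(362,302),2),'stud':((365,212),(262,178),90),'clip':((306,205),(268,209),95),'green':((190,184),(240,345),2),'jar':((125,195),(295,377),30),'standoff':((113,277),(392,327),19)}.items():
    print(n,back(d,a[0],a[2]).round(),back(s,a[1],a[2]).round())
A=cv2.resize(d['img'][150:300,90:240],(600,600),interpolation=cv2.INTER_CUBIC)[100:520]
B=cv2.resize(s['img'][150:260,225:335],(420,420),interpolation=cv2.INTER_CUBIC)
C=np.hstack([A,B]); C=cv2.resize(C,(800,int(C.shape[0]*800/C.shape[1])))
cv2.imwrite('pics/c1.png',C[:,:,::-1])
w=get_image('wrist'); print(w['vfov'],w['cx'],w['cy'],w['mount'].round(3).tolist())
E
```

```text
eye [ 457. -214.    2.] [ 457. -209.    2.]
handle [ 541. -228.   25.] [ 544. -231.   25.]
tail [ 598. -238.    2.] [ 609. -244.    2.]
stud [554. 228.  90.] [545. 200.  90.]
clip [520.  94.  95.] [503.  77.  95.]
green [ 281. -201.    2.] [ 284. -213.    2.]
jar [ 349. -364.   30.] [ 355. -358.   30.]
standoff [ 628. -346.   19.] [ 626. -347.   19.]
65.74530189150904 284.5558314715232 205.52857442864604 [[-0.001, -0.954, -0.3, 77.048], [1.0, -0.001, -0.0, -0.195], [-0.0, -0.3, 0.954, -143.367], [0.0, 0.0, 0.0, 1.0]]
```

View pics/c1.png

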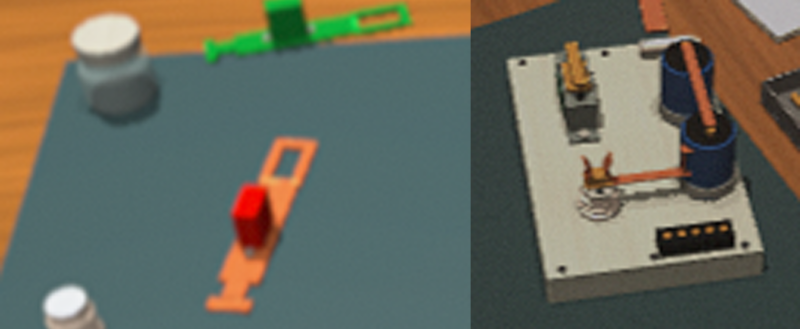

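The crop shows the red-handled copper link at left, with its eye up at crop (290,160) and tail at (230,300). The green one is a look-alike. I'll go over the tray with the wrist camera on the way.

{"op": "servo_tool", "data": {
  "turn": [
    [0,0,-0.13],
    [0,0,-0.13],
    [0,0,-0.13],
    [0,0,-0.13],
    [0,0,-0.13]
  ],
  "dp": [
    [0.033,-0.048,-0.003],
    [0.033,-0.048,-0.003],
    [0.033,-0.048,-0.003],
    [0.033,-0.048,-0.003],
    [0.033,-0.048,-0.003]
  ],
  "fingers": [0.06,0.06,0.06,0.06,0.06]
}}

```text
clock: 2.08
position: [396.8, 337.8, 215.9]
ee_rot: [0.868, -0.497, 0.001, -0.001]
contact_force: [1.1, 0.4, 0.4]
gripper_width: 59.8
```

{"op": "servo_tool", "data": {
  "turn": [
    [0,0,-0.13],
    [0,0,-0.13],
    [0,0,-0.13],
    [0,0,-0.13],
    [0,0,0]
  ],
  "dp": [
    [0.033,-0.048,-0.003],
    [0.033,-0.048,-0.003],
    [0.033,-0.048,-0.003],
    [0.033,-0.048,-0.003],
    [0,0,0]
  ],
  "fingers": [0.06,0.06,0.06,0.06,0.06]
}}

```text
clock: 2.7
position: [534.1, 136.2, 204.7]
ee_rot: [-0.703, 0.711, -0.002, 0.003]
contact_force: [-0.6, 0.5, -0.8]
gripper_width: 59.9
```

```bash
cat >> h.py <<'E'
from scipy.spatial.transform import Rotation as R
def wcam():
    s=read_state(); d=cam('wrist'); T=np.eye(4); T[:3,:3]=R.from_quat(s['ee_rot']).as_matrix(); T[:3,3]=s['position']
    d['world_from_camera']=T@d['mount']; d['T']=T; return d
def save(d,n):
    np.savez(n+'.npz',img=d['img'],W=d['world_from_camera'],f=d['f'],cx=d['cx'],cy=d['cy'],T=d['T'])
def load(n):
    z=np.load(n+'.npz'); return dict(img=z['img'],world_from_camera=z['W'],f=float(z['f']),cx=float(z['cx']),cy=float(z['cy']),T=z['T'])
E
python3 - <<'E'
from h import *
d=wcam(); save(d,'w1'); cv2.imwrite('pics/w1.png',cv2.resize(d['img'],(800,600),interpolation=cv2.INTER_CUBIC)[:,:,::-1])
print(d['world_from_camera'].round(2))
E
```

```text
[[-1.0000e+00  1.0000e-02  1.0000e-02  5.3261e+02]
 [ 1.0000e-02  9.5000e-01  3.0000e-01  5.9340e+01]
 [-1.0000e-02  3.0000e-01 -9.5000e-01  3.4797e+02]
 [ 0.0000e+00  0.0000e+00  0.0000e+00  1.0000e+00]]
```

View pics/w1.png

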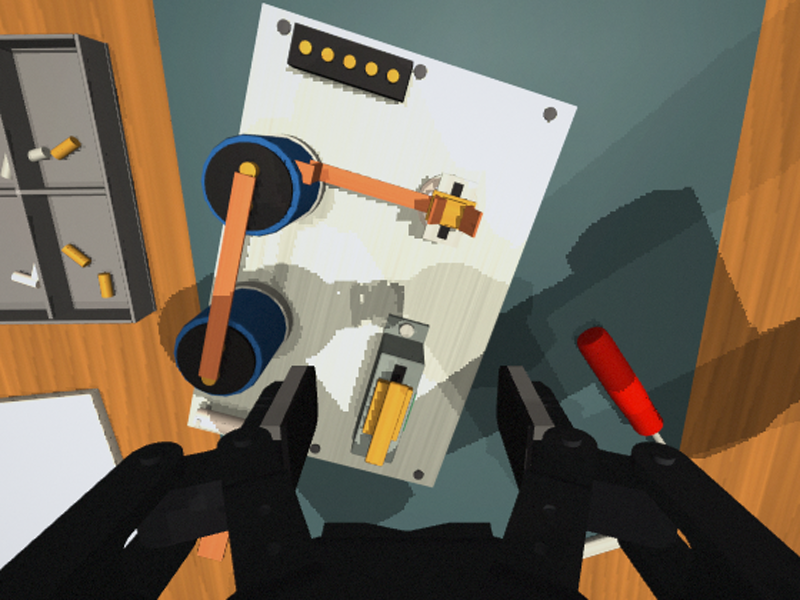

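{"op": "servo_tool", "data": {
  "turn": [
    [0,0,0],
    [0,0,0],
    [0,0,0],
    [0,0,0],
    [0,0,0]
  ],
  "dp": [
    [0,-0.061,0],
    [0,-0.061,0],
    [0,-0.061,0],
    [0,-0.061,0],
    [0,-0.061,0]
  ],
  "fingers": [0.06,0.06,0.06,0.06,0.06]
}}

```text
clock: 3.38
position: [533.7, -165.2, 206.6]
ee_rot: [0.712, -0.703, 0.003, -0.005]
contact_force: [0.9, 0.8, 0.1]
gripper_width: 60.4
```

The wrist picture (800 px scale) shows the deck corners at (263,3), (577,106), (433,487) and (188,427). The T-head runs from (398,384) to (377,463), the clip is at about (455,213), and the can tops are at (252,184) and (215,343).

```bash
python3 - <<'E'
from h import *
from scipy.optimize import least_squares
d=load('w1'); k=560/800
F=[((263,3),(150,100,35)),((577,106),(150,-100,35)),((433,487),(-150,-100,35)),((188,427),(-150,100,35)),((256,183),(55,66,117)),((213,343),(-45,66,117))]
uv=np.array([f[0] for f in F])*k; P=np.array([f[1] for f in F],float)
def tw(p,P): c,s=np.cos(p[2]),np.sin(p[2]); P=np.atleast_2d(P); return np.c_[p[0]+c*P[:,0]-s*P[:,1],p[1]+s*P[:,0]+c*P[:,1],P[:,2]]
r=least_squares(lambda p:(proj(d,tw(p,P))-uv).ravel(),[530,150,-1.8],loss='soft_l1'); p=r.x
print(p,np.degrees(p[2]),r.fun.reshape(-1,2).round(1).tolist())
def tl(q): c,s=np.cos(p[2]),np.sin(p[2]); a=q[:2]-p[:2]; return np.array([c*a[0]+s*a[1],-s*a[0]+c*a[1],q[2]]).round(1)
for n,u,z in [('headin',(398,384),96),('headout',(377,463),96),('clipL',(436,206),100),('clipR',(471,222),100),('clipmid',(455,208),86)]:
    q=back(d,np.array(u)*k,z); print(n,q.round(1),tl(q))
np.save('tray.npy',p)
# crop
c=d['img'][110:335,220:350]; cv2.imwrite('pics/c2.png',np.hstack([cv2.resize(c[:80],(650,400),interpolation=cv2.INTER_CUBIC)])[:,:,::-1])
w=wcam(); save(w,'w2'); cv2.imwrite('pics/w2.png',cv2.resize(w['img'],(800,600),interpolation=cv2.INTER_CUBIC)[:,:,::-1])
E
```

```text
[566.70853993 149.43319156  -1.87301548] -107.31588210451608 [[1.1, -0.9], [1.3, -0.2], [0.4, -0.7], [0.4, -2.1], [-8.0, 3.3], [-1.4, 15.8]]
headin [541.1 196.4  96. ] [-37.2 -38.4  96. ]
headout [555.6 253.1  96. ] [-95.6 -41.4  96. ]
clipL [519.   89.3 100. ] [ 71.6 -27.6 100. ]
clipR [500.3  97.9 100. ] [ 68.9 -48.1 100. ]
clipmid [507.6  92.2  86. ] [ 72.2 -39.4  86. ]
```

View pics/w2.png

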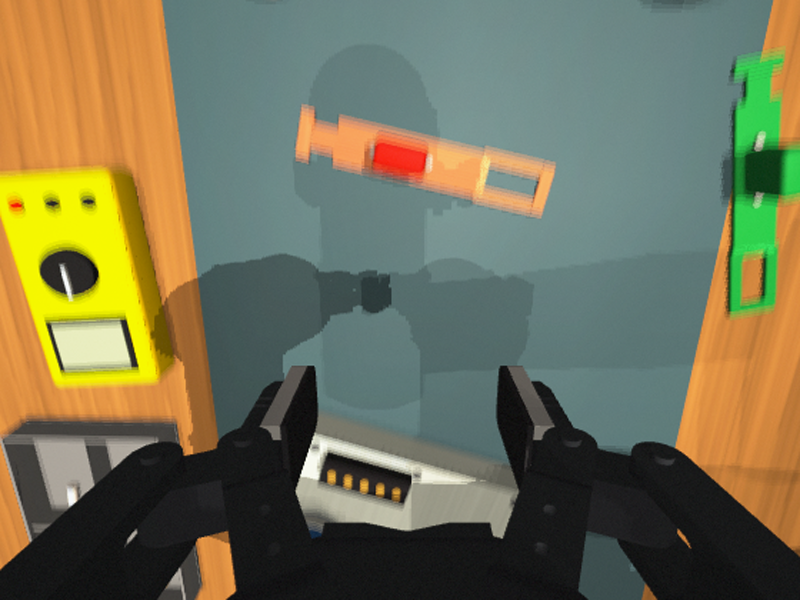

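The picture shows the link with its handle at (400,155), eye end at (547,188) and tail end at (304,133). It is a bit blurred by motion, so I'll approach and look again while standing still.

{"op": "servo_tool", "data": {
  "turn": [
    [0,0,-0.1],
    [0,0,-0.1],
    [0,0,0],
    [0,0,0],
    [0,0,0]
  ],
  "dp": [
    [0.003,-0.032,-0.03],
    [0.003,-0.032,-0.03],
    [0,0,0],
    [0,0,0],
    [0,0,0]
  ],
  "fingers": [0.06,0.06,0.06,0.06,0.06]
}}

```text
clock: 4.05
position: [541.8, -232.8, 148.3]
ee_rot: [-0.637, 0.771, -0.006, 0.006]
contact_force: [0.1, -0.1, 0.5]
gripper_width: 60.2
```

```bash
python3 - <<'E'
from h import *
print(read_state()['position'],read_state()['joint_vel'].round(3))
w=wcam(); save(w,'w3'); a=cv2.resize(w['img'],(560,420))
c=load('w1')['img'][118:178,280:360]
o=np.vstack([np.pad(w['img'][:300],((0,0),(0,240),(0,0))),]); o[:300,560:800]=0
o=np.zeros((600,800,3),np.uint8); o[:420,:560]=w['img']; o[420:600,:240]=cv2.resize(c,(240,180),interpolation=cv2.INTER_CUBIC)
c=load('w1')['img'][215:335,235:315]; o[240:600,560:800]=cv2.resize(c,(240,360),interpolation=cv2.INTER_CUBIC)
cv2.imwrite('pics/w3.png',o[:,:,::-1])
E
```

```text
[ 541.76257539 -232.80779895  148.31646941] [ 0.016 -0.015  0.009  0.003 -0.002  0.001]
```

View pics/w3.png

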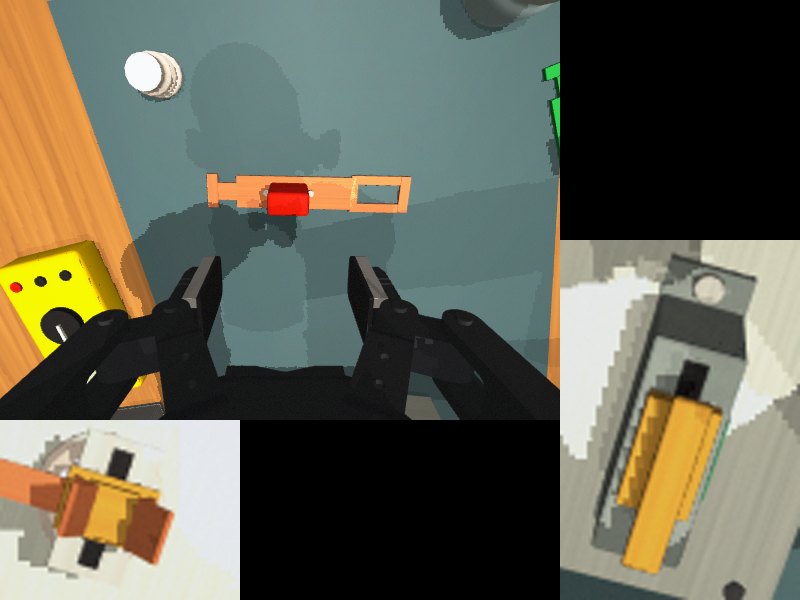

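The close view shows the link at bar ends (410,195) and (207,191) and the top of the handle at (288,203). The insets show the clip base centred near its slot, and the T-head.

```bash
python3 - <<'E'
from h import *
from scipy.optimize import least_squares
def tw(p,P): c,s=np.cos(p[2]),np.sin(p[2]); P=np.atleast_2d(P); return np.c_[p[0]+c*P[:,0]-s*P[:,1],p[1]+s*P[:,0]+c*P[:,1],P[:,2]]
def tl(p,q): c,s=np.cos(p[2]),np.sin(p[2]); a=q[:2]-p[:2]; return np.array([c*a[0]+s*a[1],-s*a[0]+c*a[1],q[2]]).round(1)
d=load('w3')
# eye right; tail left: link x = image -x ; y: image up is?
F=[((411,177),(-28,17)),((409,212),(-28,-17)),((207,174),(156.5,16)),((208,207),(156.5,-16)),((237,175.5),(129.5,15)),((237,209),(129.5,-15))]
for sg in (1,-1):
  P=np.array([(x,sg*y,4) for _,(x,y) in F]+[(82,0,42)],float); uv=np.array([f[0] for f in F]+[(288,203)],float)
  r=least_squares(lambda p:(proj(d,tw(p,P))-uv).ravel(),[460,-212,-.2])
  print(sg,r.x,np.degrees(r.x[2]),r.cost,r.fun.reshape(-1,2).round(1).tolist(),'handle',tw(r.x,(82,0,23)))
d=load('w1'); 
T=[((263,3),(150,100,35)),((577,106),(150,-100,35)),((433,487),(-150,-100,35)),((188,427),(-150,100,35))]
uv=np.array([t[0] for t in T])*.7; P=np.array([t[1] for t in T],float)
r=least_squares(lambda p:(proj(d,tw(p,P))-uv).ravel(),[530,150,-1.8]); p=r.x; np.save('tray.npy',p)
print('tray',p,np.degrees(p[2]),r.fun.round(1))
for n,u,z in [('headin',(398,384),96),('headout',(377,463),96),('clipbase',(451,212),82),('slot',np.array((315,147.7))/.7,75)]:
    print(n,tl(p,back(d,np.array(u)*.7,z)))
Rm=d['T'][:3,:3]; s=read_state(); print(R.from_quat(s['ee_rot']).as_matrix().round(3).tolist())
E
```

```text
1 [ 4.60962770e+02 -2.13755105e+02 -2.05235787e-01] -11.759144395413395 3442.847041802361 [[-4.1, 36.1], [2.7, -34.8], [1.8, 34.4], [-1.2, -32.2], [0.5, 32.4], [-0.4, -32.6], [0.5, 2.8]] handle [[ 541.24183234 -230.46654158   23.        ]]
-1 [ 4.60759120e+02 -2.14688980e+02 -2.04037382e-01] -11.690480866881591 6.961487410030047 [[0.8, -0.8], [-2.0, 0.1], [-0.3, -0.1], [0.7, 0.6], [-0.5, -0.0], [0.6, -1.9], [0.5, 1.8]] handle [[ 541.05815218 -231.30419708   23.        ]]
tray [567.47644193 150.28639522  -1.86994307] -107.13984584812155 [-0.3  0.5 -0.   0.3  0.2 -0.2  0.2 -1.1]
headin [-36.3 -38.8  96. ]
headout [-94.7 -41.6  96. ]
clipbase [ 70.  -39.1  82. ]
slot [ 69.7 -39.2  75. ]
[[-0.189, -0.982, 0.017], [-0.982, 0.189, -0.003], [-0.0, -0.018, -1.0]]
```

{"op": "servo_tool", "data": {
  "turn": [
    [0.003,0.017,-0.014],
    [0,0,0],
    [0,0,0],
    [0,0,0],
    [0,0,0]
  ],
  "dp": [
    [-0.0007,0.0015,-0.04],
    [0,0,-0.04],
    [0,0,-0.04],
    [0,0,0],
    [0,0,0]
  ],
  "fingers": [0.06,0.06,0.06,0.06,0.06]
}}

```text
clock: 4.72
position: [547.0, -228.2, 33.7]
ee_rot: [-0.635, 0.773, -0.006, 0.005]
contact_force: [0.3, -0.0, 0.3]
gripper_width: 60.1
```

```bash
python3 - <<'E'
from h import *
s=read_state(); print(s['position'],R.from_quat(s['ee_rot']).as_matrix().round(4).tolist())
E
```

```text
[ 546.99962285 -228.19090379   33.68668236] [[-0.1943, -0.9808, 0.0152], [-0.9809, 0.1943, -0.0033], [0.0003, -0.0155, -0.9999]]
```

{"op": "servo_tool", "data": {
  "turn": [
    [0.004,0.02,-0.006],
    [0.002,0.01,0],
    [0.002,0.01,0],
    [0,0,0],
    [0,0,0]
  ],
  "dp": [
    [-0.006,-0.003,-0.012],
    [0,0,-0.012],
    [0,0,0],
    [0,0,0],
    [0,0,0]
  ],
  "fingers": [0.06,0.06,0.06,0.06,0.06]
}}

```text
clock: 5.35
position: [543.4, -231.8, 12.3]
ee_rot: [-0.632, 0.775, 0.008, -0.007]
contact_force: [-0.9, 0.0, -1.5]
gripper_width: 60.0
```

```bash
cat > st.py <<'E'
from h import *
s=read_state(); print(s['clock'],s['position'].round(1),R.from_quat(s['ee_rot']).as_matrix().round(4).tolist(),s['contact_force'].round(1),s['gripper_width'])
E
python3 st.py
```

```text
5.35 [ 543.4 -231.8   12.3] [[-0.1998, -0.9796, -0.02], [-0.9798, 0.1998, 0.0037], [0.0004, 0.0204, -0.9998]] [-0.9  0.  -1.5] 59.97204737509644
```

{"op": "servo_tool", "data": {
  "turn": [
    [-0.004,-0.02,-0.003],
    [0,0,0],
    [0,0,0],
    [0,0,0],
    [0,0,0]
  ],
  "dp": [
    [-0.0022,0.0005,-0.005],
    [0,0,0],
    [0,0,0],
    [0,0,0],
    [0,0,0]
  ],
  "fingers": [0.06,0.06,0.055,0.05,0.045]
}}

```text
clock: 5.98
position: [542.5, -231.6, 8.6]
ee_rot: [-0.632, 0.775, -0.001, 0.001]
contact_force: [0.1, -1.0, 0.0]
gripper_width: 45.1
```

```bash
python3 st.py
```

```text
5.975 [ 542.5 -231.6    8.6] [[-0.2022, -0.9793, 0.0027], [-0.9793, 0.2022, -0.001], [0.0004, -0.0029, -1.0]] [ 0.1 -1.   0. ] 45.066684793249465
```

Well aligned. Close.

{"op": "servo_tool", "data": {
  "turn": [
    [0,0,0],
    [0,0,0],
    [0,0,0],
    [0,0,0],
    [0,0,0]
  ],
  "dp": [
    [-0.0015,0,-0.001],
    [0,0,0],
    [0,0,0],
    [0,0,0],
    [0,0,0]
  ],
  "fingers": [0.03,0.02,0.02,0.02,0.02]
}}

```text
clock: 6.6
position: [541.9, -231.7, 8.3]
ee_rot: [-0.632, 0.775, -0.002, 0.001]
contact_force: [0.8, 0.1, 1.0]
gripper_width: 33.3
```

```bash
python3 st.py
```

```text
6.6 [ 541.9 -231.7    8.3] [[-0.2018, -0.9794, 0.0042], [-0.9794, 0.2018, -0.0015], [0.0006, -0.0044, -1.0]] [0.8 0.1 1. ] 33.25083427342782
```

{"op": "servo_tool", "data": {
  "turn": [
    [0,0,0],
    [0,0,0],
    [0,0,-0.1],
    [0,0,-0.167],
    [0,0,-0.167]
  ],
  "dp": [
    [0,0,0.03],
    [0,0,0.05],
    [0,0.02,0.05],
    [0,0.041,0.03],
    [0,0.041,0.02]
  ],
  "fingers": [0.02,0.02,0.02,0.02,0.02]
}}

```text
clock: 7.22
position: [536.5, -128.5, 187.5]
ee_rot: [-0.441, 0.898, 0.004, -0.001]
contact_force: [0.5, -0.3, -1.4]
gripper_width: 33.2
```

{"op": "servo_tool", "data": {
  "turn": [
    [0,0,-0.167],
    [0,0,-0.167],
    [0,0,-0.167],
    [0,0,-0.167],
    [0,0,-0.167]
  ],
  "dp": [
    [0,0.045,0],
    [0,0.045,0],
    [0,0.045,0],
    [0,0.045,0],
    [0,0.045,0]
  ],
  "fingers": [0.02,0.02,0.02,0.02,0.02]
}}

```text
clock: 7.85
position: [533.7, 103.0, 187.2]
ee_rot: [-0.023, 1.0, 0.004, 0.0]
contact_force: [0.5, -0.0, -1.9]
gripper_width: 33.2
```

```bash
cat > st.py <<'E'
from h import *
# link pose in tray frame from TCP (TCP in link frame = L)
L=np.array([82,0,8.3])
p=np.load('tray.npy'); Z=R.from_euler('z',p[2]).as_matrix()
def link():
    s=read_state(); T=R.from_quat(s['ee_rot']).as_matrix()
    Rl=Z.T@np.c_[-T[:,1],-T[:,0],-T[:,2]]
    t=Z.T@(s['position']-[p[0],p[1],0])
    return s,Rl,t
s,Rl,t=link(); o=t-Rl@L
if __name__=='__main__':
    f=lambda P:(o+Rl@np.array(P,float)).round(1)
    print('t',s['clock'],'tcp tray',t.round(1),'eye',f([0,0,0]),'eyeend',f([-23.5,0,0]),'tail',f([138,0,0]))
    print('tilt(up+) deg %.2f yawerr %.2f roll %.2f'%(np.degrees(np.arcsin(Rl[2,0])),np.degrees(np.arctan2(Rl[1,0],Rl[0,0])),np.degrees(np.arcsin(Rl[2,1]))),'F tray',(Z.T@s['contact_force']).round(1),'M',(Z.T@s['wrist_torque']).round(2),'w',s['gripper_width'].round(1),'j',s['joints'].round(2))
E
python3 st.py
```

```text
t 7.85 tcp tray [ 55.2 -18.3 187.2] eye [-22.  -46.2 179.6] eyeend [-44.2 -54.1 179.8] tail [107.8   0.6 178.4]Traceback (most recent call last):
  File "st.py", line 14, in <module>
    print('tilt(up+) deg %.2f yawerr %.2f roll %.2f'%(np.degrees(np.arcsin(Rl[2,0])),np.degrees(np.arctan2(Rl[1,0],Rl[0,0])),np.degrees(np.arcsin(Rl[2,1]))),'F tray',(Z.T@s['contact_force']).round(1),'M',(Z.T@s['wrist_torque']).round(2),'w',s['gripper_width'].round(1),'j',s['joints'].round(2))
                                                                                                                                                                                                                                                 ^^^^^^^^^^^^^^^^^^^^^^^^
AttributeError: 'float' object has no attribute 'round'
```

{"op": "servo_tool", "data": {
  "turn": [
    [0,0,-0.165],
    [0,0,-0.15],
    [-0.13,0.04,0],
    [-0.13,0.04,0],
    [-0.13,0.04,0]
  ],
  "dp": [
    [0,0.035,0],
    [0,0.03,0],
    [0,0,0.005],
    [0,0,0.005],
    [0,0,0]
  ],
  "fingers": [0.02,0.02,0.02,0.02,0.02]
}}

```text
clock: 8.48
position: [530.0, 171.2, 195.7]
ee_rot: [0.137, 0.969, -0.202, -0.034]
contact_force: [0.5, -0.2, -2.1]
gripper_width: 33.3
```

```bash
sed -i "s/s\['gripper_width'\].round(1)/round(float(s['gripper_width']),1)/" st.py; python3 st.py
```

```text
t 8.475 tcp tray [ -8.9 -41.9 195.7] eye [-80.7 -43.6 155.2] eyeend [-102.2  -44.   145.8] tail [ 45.7 -40.8 210.5]
tilt(up+) deg 23.62 yawerr 1.24 roll -0.61 F tray [ 0.   0.5 -2.1] M [ 0.04  0.98 -0.01] w 33.3 j [ 0.72  0.44 -0.14  0.22 -1.35 -2.65]
```

{"op": "servo_tool", "data": {
  "turn": [
    [-0.02,-0.003,-0.02],
    [0,0,0],
    [0,0,0],
    [0,0,0],
    [0,0,0]
  ],
  "dp": [
    [0.0034,0.0042,-0.02],
    [0,0,-0.01],
    [0,0,0],
    [0,0,0],
    [0,0,0]
  ],
  "fingers": [0.02,0.02,0.02,0.02,0.02]
}}

```text
clock: 9.1
position: [532.5, 175.8, 163.0]
ee_rot: [0.146, 0.966, -0.212, -0.035]
contact_force: [-0.2, 0.7, -0.8]
gripper_width: 33.1
```

```bash
python3 st.py; python3 - <<'E'
from h import *
w=wcam(); save(w,'w4'); cv2.imwrite('pics/w4.png',cv2.resize(w['img'],(800,600),interpolation=cv2.INTER_CUBIC)[:,:,::-1])
E
```

```text
t 9.1 tcp tray [-14.1 -40.9 163. ] eye [-85. -41. 121.] eyeend [-106.4  -41.   111.2] tail [ 40.2 -40.9 178.9]
tilt(up+) deg 24.81 yawerr 0.00 roll -0.28 F tray [-0.6 -0.4 -0.8] M [ 0.04  1.02 -0.01] w 33.1 j [ 0.72  0.49 -0.16  0.22 -1.31 -2.69]
```

View pics/w4.png

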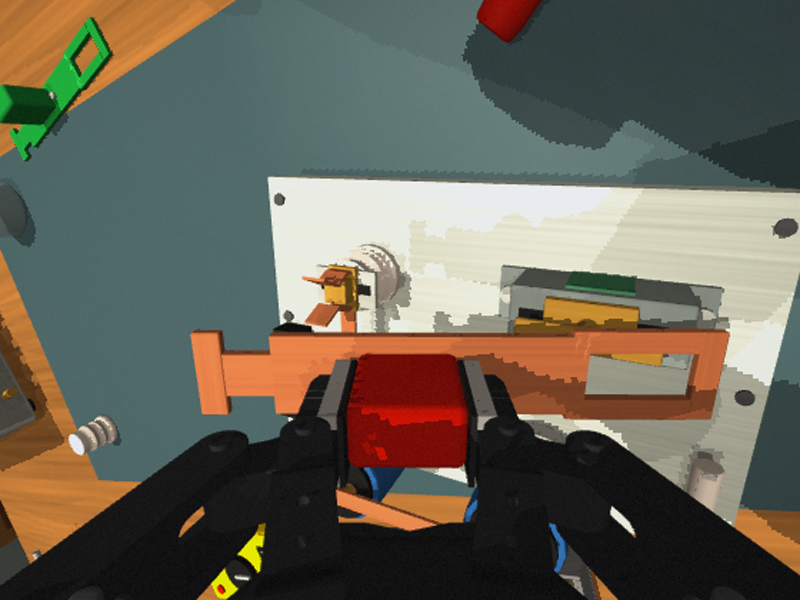

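The picture shows the link held cleanly, with its eye at (585–715, 350–397). The T-head's outer end shows through the eye at (662,358), and the clip is at (335,287). Next I check predicted against seen.

```bash
cat > ov.py <<'E'
import sys
from st import *
def overlay(d,dst,stud=-66,clip=70,L=L,dz=0):
    T=d['T'][:3,:3]; Rl=np.c_[-T[:,1],-T[:,0],-T[:,2]]; o=d['T'][:3,3]-Rl@L
    k=800/560; im=cv2.resize(d['img'],(800,600),interpolation=cv2.INTER_CUBIC)[:,:,::-1].copy()
    W=lambda P:(Z@np.array(P,float).T).T+[p[0],p[1],0]
    def pl(P,c): cv2.polylines(im,[np.round(proj(d,P)*k*8).astype(int)],True,c,1,cv2.LINE_AA,3)
    lk=lambda P:o+np.array(P,float)@Rl.T
    for x0,x1,y in [(-28,156.5,0)]: pass
    pl(lk([(-28,-17,4),(-28,17,4),(19,17,4),(19,-17,4)]),(255,0,0))
    pl(lk([(-19,-9,4),(-19,9,4),(19,9,4),(19,-9,4)]),(255,0,0))
    pl(lk([(129.5,-8,4),(129.5,8,4),(146.5,8,4),(146.5,-8,4)]),(255,0,0))
    pl(lk([(65,-10,42),(65,10,42),(99,10,42),(99,-10,42)]),(255,255,0))
    pl(W([(stud-30,-46,96),(stud-30,-34,96),(stud+30,-34,96),(stud+30,-46,96)]),(0,255,0))
    pl(W([(stud-20,-52,80),(stud-20,-28,80),(stud+20,-28,80),(stud+20,-52,80)]),(0,255,0))
    for y in (-28,-52): pl(W([(clip-7,y,100),(clip+7,y,100)]),(255,0,255))
    pl(W([(150,100,35),(150,-100,35),(-150,-100,35),(-150,100,35)]),(0,255,255))
    cv2.imwrite(dst,im)
    return im
E
python3 - <<'E'
from ov import *
overlay(load('w4'),'pics/o4.png')
E
```

View pics/o4.png

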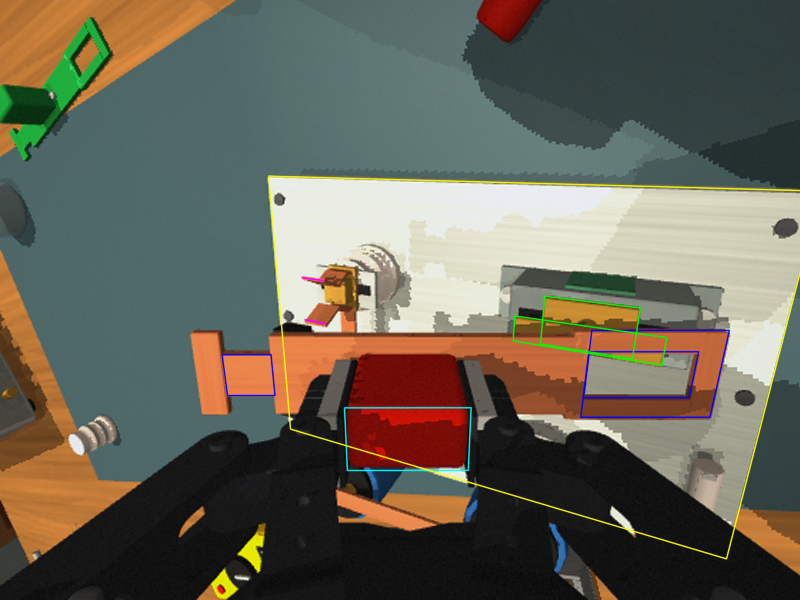

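Predictions match the picture to 1–2 mm (stud about -66, clip about 70). Descend outside the head's end.

{"op": "servo_tool", "data": {
  "turn": [
    [0,0,0],
    [0,0,0],
    [0,0,0],
    [0,0,0],
    [0,0,0]
  ],
  "dp": [
    [0.001,0,-0.01],
    [0,0,-0.01],
    [0,0,-0.004],
    [0,0,0],
    [0,0,0]
  ],
  "fingers": [0.02,0.02,0.02,0.02,0.02]
}}

```text
clock: 9.78
position: [533.7, 175.5, 137.8]
ee_rot: [0.146, 0.966, -0.212, -0.034]
contact_force: [0.2, -0.6, -1.8]
gripper_width: 33.3
```

```bash
python3 st.py
```

```text
t 9.775 tcp tray [-14.2 -39.7 137.8] eye [-85.2 -39.7  95.9] eyeend [-106.5  -39.7   86.1] tail [ 40.2 -39.8 153.7]
tilt(up+) deg 24.76 yawerr -0.03 roll -0.24 F tray [ 0.5  0.4 -1.8] M [-0.    1.05  0.05] w 33.3 j [ 0.72  0.51 -0.19  0.23 -1.25 -2.7 ]
```

{"op": "servo_tool", "data": {
  "turn": [
    [0,0,0],
    [0,0,0],
    [0,0,0],
    [0,0,0],
    [0,0,0]
  ],
  "dp": [
    [0,0,-0.002],
    [-0.0018,-0.0057,0],
    [-0.0018,-0.0057,0],
    [-0.0018,-0.0057,0],
    [0,0,0]
  ],
  "fingers": [0.02,0.02,0.02,0.02,0.02]
}}

```text
clock: 10.4
position: [527.9, 157.1, 136.3]
ee_rot: [0.147, 0.966, -0.211, -0.034]
contact_force: [-0.5, 0.5, -3.6]
gripper_width: 33.2
```

```bash
python3 st.py
```

```text
t 10.4 tcp tray [  5.2 -39.8 136.3] eye [-65.8 -39.8  94.4] eyeend [-87.2 -39.7  84.6] tail [ 59.5 -39.9 152.1]
tilt(up+) deg 24.72 yawerr -0.06 roll -0.22 F tray [-0.4 -0.6 -3.6] M [0.06 0.98 0.02] w 33.2 j [ 0.7   0.5  -0.23  0.24 -1.23 -2.7 ]
```

{"op": "servo_tool", "data": {
  "turn": [
    [0,0,0],
    [0,0,0],
    [0,0,0],
    [0,0,0],
    [0,0,0]
  ],
  "dp": [
    [-0.0012,-0.0038,0],
    [-0.0009,-0.0029,0],
    [-0.0006,-0.0019,0],
    [0,0,0],
    [0,0,0]
  ],
  "fingers": [0.02,0.02,0.02,0.02,0.02]
}}

```text
clock: 11.02
position: [525.3, 148.0, 136.4]
ee_rot: [0.147, 0.966, -0.211, -0.034]
contact_force: [1.1, -0.3, -1.8]
gripper_width: 33.4
```

```bash
python3 st.py
```

```text
t 11.025 tcp tray [ 14.6 -39.7 136.4] eye [-56.4 -39.6  94.6] eyeend [-77.8 -39.6  84.8] tail [ 68.9 -39.8 152.3]
tilt(up+) deg 24.69 yawerr -0.07 roll -0.19 F tray [-0.   1.1 -1.8] M [ 0.    1.   -0.03] w 33.4 j [ 0.69  0.49 -0.25  0.24 -1.22 -2.69]
```

Criterion 1 should be met, with no contact. Creep to the stop.

{"op": "servo_tool", "data": {
  "turn": [
    [0,0,0],
    [0,0,0],
    [0,0,0],
    [0,0,0],
    [0,0,0]
  ],
  "dp": [
    [-0.0004,-0.0014,0],
    [-0.0003,-0.001,0],
    [0,0,0],
    [0,0,0],
    [0,0,0]
  ],
  "fingers": [0.02,0.02,0.02,0.02,0.02]
}}

```text
clock: 11.65
position: [524.6, 145.7, 136.4]
ee_rot: [0.146, 0.966, -0.211, -0.034]
contact_force: [-1.2, 0.1, -2.3]
gripper_width: 33.1
```

```bash
python3 st.py
```

```text
t 11.65 tcp tray [ 17.1 -39.6 136.4] eye [-54.  -39.6  94.6] eyeend [-75.3 -39.6  84.7] tail [ 71.4 -39.7 152.2]
tilt(up+) deg 24.69 yawerr -0.05 roll -0.19 F tray [ 0.2 -1.2 -2.3] M [0.02 0.99 0.02] w 33.1 j [ 0.69  0.48 -0.25  0.24 -1.22 -2.69]
```

{"op": "servo_tool", "data": {
  "turn": [
    [0,0,0],
    [0,0,0],
    [0,0,0],
    [0,0,0],
    [0,0,0]
  ],
  "dp": [
    [-0.0003,-0.001,0],
    [-0.0002,-0.0007,0],
    [0,0,0],
    [0,0,0],
    [0,0,0]
  ],
  "fingers": [0.02,0.02,0.02,0.02,0.02]
}}

```text
clock: 12.28
position: [524.3, 144.4, 136.3]
ee_rot: [0.146, 0.966, -0.211, -0.033]
contact_force: [-0.7, 0.2, -1.8]
gripper_width: 33.2
```

```bash
python3 st.py
```

```text
t 12.275 tcp tray [ 18.3 -39.5 136.3] eye [-52.8 -39.5  94.6] eyeend [-74.2 -39.5  84.8] tail [ 72.7 -39.6 152.1]
tilt(up+) deg 24.61 yawerr -0.03 roll -0.17 F tray [-0.  -0.7 -1.8] M [-0.01  1.18 -0.02] w 33.2 j [ 0.69  0.48 -0.25  0.24 -1.21 -2.69]
```

{"op": "servo_tool", "data": {
  "turn": [
    [0.053,-0.0165,0],
    [0.053,-0.0165,0],
    [0.053,-0.0165,0],
    [0,0,0],
    [0,0,0]
  ],
  "dp": [
    [-0.0007,-0.0023,-0.0057],
    [-0.0007,-0.0023,-0.0057],
    [-0.0007,-0.0023,-0.0057],
    [0,0,0],
    [0,0,0]
  ],
  "fingers": [0.02,0.02,0.02,0.02,0.02]
}}

```text
clock: 12.9
position: [522.3, 137.7, 119.0]
ee_rot: [0.148, 0.98, -0.128, -0.021]
contact_force: [0.5, 1.0, -2.3]
gripper_width: 33.0
```

```bash
python3 st.py
```

```text
t 12.9 tcp tray [ 25.3 -39.4 119. ] eye [-51.8 -39.5  89.8] eyeend [-74.5 -39.5  83.8] tail [ 81.6 -39.5 125.4]
tilt(up+) deg 14.92 yawerr 0.01 roll -0.14 F tray [-1.1  0.2 -2.3] M [-0.16  0.9   0.01] w 33.0 j [ 0.64  0.43 -0.32  0.17 -1.04 -2.62]
```

{"op": "servo_tool", "data": {
  "turn": [
    [0.033,-0.01,0],
    [0.033,-0.01,0],
    [0.033,-0.01,0],
    [0,0,0],
    [0,0,0]
  ],
  "dp": [
    [-0.0003,-0.0008,-0.0042],
    [-0.0003,-0.0008,-0.0042],
    [-0.0003,-0.0008,-0.0042],
    [0,0,0],
    [0,0,0]
  ],
  "fingers": [0.02,0.02,0.02,0.02,0.02]
}}

```text
clock: 13.52
position: [521.0, 135.0, 105.3]
ee_rot: [0.148, 0.986, -0.075, -0.013]
contact_force: [0.1, 2.1, -1.8]
gripper_width: 33.4
```

```bash
python3 st.py
```

```text
t 13.525 tcp tray [ 28.3 -39.9 105.3] eye [-51.4 -40.   84.6] eyeend [-74.7 -40.   81. ] tail [ 85.  -39.9 105.6]
tilt(up+) deg 8.74 yawerr 0.05 roll -0.23 F tray [-2.  -0.5 -1.8] M [-0.18  0.7   0.05] w 33.4 j [ 0.61  0.41 -0.36  0.11 -0.93 -2.55]
```

{"op": "servo_tool", "data": {
  "turn": [
    [0.02,-0.006,0],
    [0,0,0],
    [0,0,0],
    [0,0,0],
    [0,0,0]
  ],
  "dp": [
    [0.0006,0.0018,-0.0025],
    [0.0007,0.0023,0],
    [0,0,0],
    [0,0,0],
    [0,0,0]
  ],
  "fingers": [0.02,0.02,0.02,0.02,0.02]
}}

```text
clock: 14.15
position: [522.3, 139.0, 102.8]
ee_rot: [0.148, 0.987, -0.065, -0.012]
contact_force: [-0.1, -0.6, -1.1]
gripper_width: 33.1
```

```bash
python3 st.py
```

```text
t 14.15 tcp tray [ 24.1 -39.8 102.8] eye [-56.1 -40.   83.8] eyeend [-79.4 -40.   80.7] tail [ 80.7 -39.8 102. ]
tilt(up+) deg 7.57 yawerr 0.08 roll -0.26 F tray [ 0.6  0.  -1.1] M [-0.01  0.25  0.01] w 33.1 j [ 0.6   0.41 -0.35  0.1  -0.91 -2.54]
```

{"op": "servo_tool", "data": {
  "turn": [
    [0.003,-0.001,0],
    [0.003,-0.001,0],
    [0.003,-0.001,0],
    [0,0,0],
    [0,0,0]
  ],
  "dp": [
    [0.001,0.0032,-0.0004],
    [0.001,0.0032,-0.0004],
    [0.001,0.0032,-0.0003],
    [0,0,0],
    [0,0,0]
  ],
  "fingers": [0.02,0.02,0.02,0.02,0.02]
}}

```text
clock: 14.78
position: [525.4, 149.4, 101.4]
ee_rot: [0.148, 0.987, -0.06, -0.011]
contact_force: [0.1, 0.8, -2.1]
gripper_width: 33.2
```

```bash
python3 st.py; python3 - <<'E'
from ov import *
w=wcam(); save(w,'w5'); overlay(w,'pics/o5.png',stud=-66,clip=70)
E
```

```text
t 14.775 tcp tray [ 13.3 -40.  101.4] eye [-67.1 -40.1  83.2] eyeend [-90.4 -40.2  80.3] tail [ 69.8 -40.  100. ]
tilt(up+) deg 7.00 yawerr 0.08 roll -0.26 F tray [-0.8 -0.2 -2.1] M [0.03 0.35 0.03] w 33.2 j [ 0.61  0.42 -0.34  0.09 -0.91 -2.54]
```

View pics/o5.png

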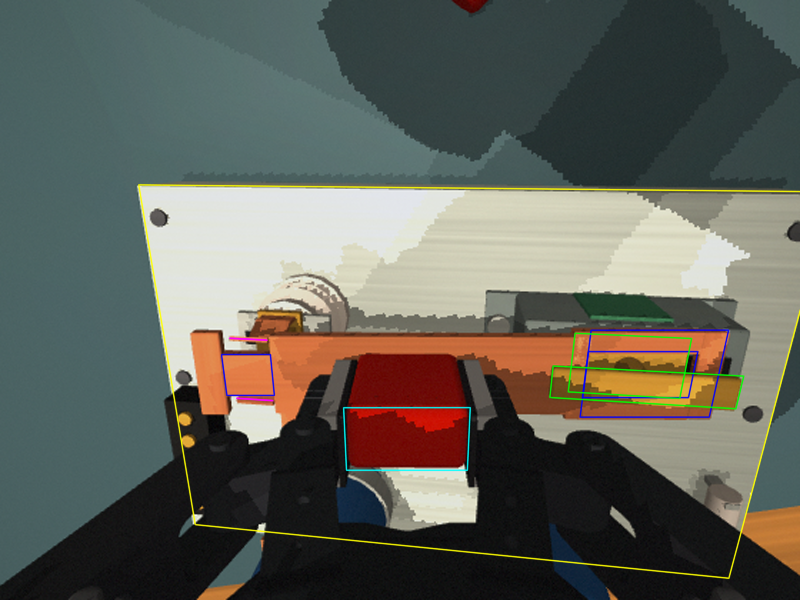

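The link, stud and deck match the overlay. The clip at (275,325) may sit farther right than the predicted lips, so I'll zoom in.

```bash
python3 - <<'E'
from ov import *
def grid(n,c,box):
    d=load(n); k=8; x0,y0,w,h=box
    im=cv2.resize(d['img'][y0:y0+h,x0:x0+w],(w*k,h*k),interpolation=cv2.INTER_CUBIC)[:,:,::-1].copy()
    W=lambda P:(Z@np.array(P,float).T).T+[p[0],p[1],0]
    for z,hy,col in [(100,12,(255,0,255)),(86,5.5,(0,255,0)),(80,8,(255,0,0))]:
        for s_ in (-1,1):
            q=(proj(d,W([(c-7,-40+s_*hy,z),(c+7,-40+s_*hy,z)]))-[x0,y0])*k+k/2
            cv2.line(im,tuple(q[0].astype(int).tolist()),tuple(q[1].astype(int).tolist()),col,1)
    return im
a=grid('w1',70,(285,120,60,50)); b=grid('w4',70,(205,180,50,50)); c=grid('w5',70,(130,205,100,85))
o=np.zeros((600,800,3),np.uint8)
a=cv2.resize(a,(330,275));b=cv2.resize(b,(300,300));c=cv2.resize(c,(400,340))
o[:275,:330]=a;o[:300,500:]=b;o[260:600,330:730][40:]=c[40:];o[300:640,330:730]=c[:300]
cv2.imwrite('pics/c5.png',o)
E
```

```text
(no output)
```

View pics/c5.png

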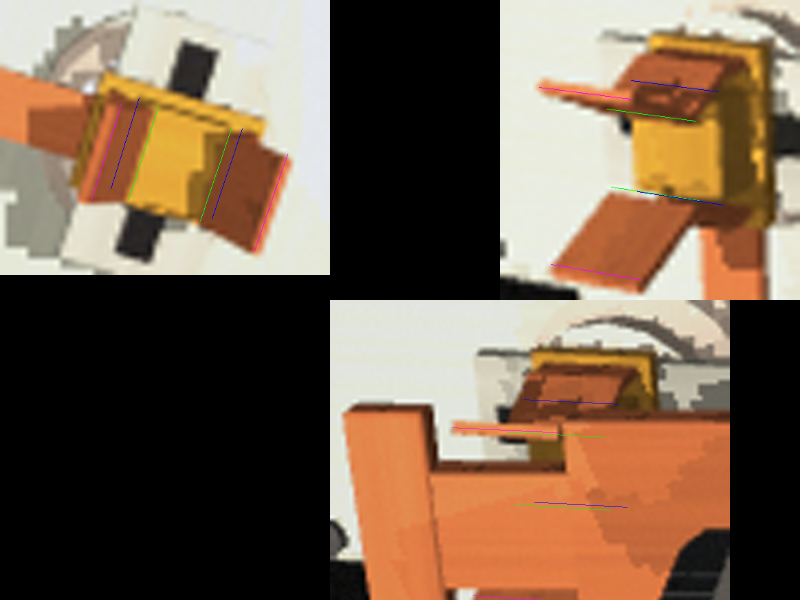

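The crops show the predicted lip lines lying on the seen lips in all three views, so the clip is at tray x ≈ 70. The waist brackets the lip with small margins on both sides. Now lower.

{"op": "servo_tool", "data": {
  "turn": [
    [0.025,-0.0077,0],
    [0.025,-0.0077,0],
    [0,0,0],
    [0,0,0],
    [0,0,0]
  ],
  "dp": [
    [0,0,-0.0027],
    [0,0,-0.0027],
    [0,0,0],
    [0,0,0],
    [0,0,0]
  ],
  "fingers": [0.02,0.02,0.02,0.02,0.02]
}}

```text
clock: 15.45
position: [525.9, 149.2, 95.9]
ee_rot: [0.148, 0.988, -0.032, -0.007]
contact_force: [0.7, -0.4, -1.4]
gripper_width: 33.3
```

```bash
python3 st.py
```

```text
t 15.45 tcp tray [ 13.3 -39.4  95.9] eye [-68.  -39.5  82.3] eyeend [-91.4 -39.6  80.8] tail [ 69.7 -39.4  91.3]
tilt(up+) deg 3.75 yawerr 0.07 roll -0.19 F tray [ 0.2  0.8 -1.4] M [ 0.11  0.14 -0.01] w 33.3 j [ 0.59  0.41 -0.35  0.05 -0.86 -2.5 ]
```

{"op": "servo_tool", "data": {
  "turn": [
    [0.02,-0.006,0],
    [0.02,-0.006,0],
    [0,0,0],
    [0,0,0],
    [0,0,0]
  ],
  "dp": [
    [-0.0001,-0.0003,-0.0025],
    [-0.0001,-0.0003,-0.0023],
    [0,0,0],
    [0,0,0],
    [0,0,0]
  ],
  "fingers": [0.02,0.02,0.02,0.02,0.02]
}}

```text
clock: 16.08
position: [526.6, 149.0, 94.1]
ee_rot: [0.148, 0.989, -0.01, -0.002]
contact_force: [-0.4, 0.4, 0.9]
gripper_width: 33.1
```

```bash
python3 st.py
```

```text
t 16.075 tcp tray [ 13.3 -38.7  94.1] eye [-68.5 -38.9  84.2] eyeend [-92.  -39.   83.7] tail [ 69.4 -38.5  86.9]
tilt(up+) deg 1.13 yawerr 0.17 roll -0.06 F tray [-0.2 -0.5  0.9] M [-0.22 -0.08 -0.03] w 33.1 j [ 0.58  0.4  -0.36  0.02 -0.83 -2.46]
```

{"op": "servo_tool", "data": {
  "turn": [
    [0,0,0],
    [0.005,-0.0015,0],
    [0.005,-0.0015,0],
    [0,0,0],
    [0,0,0]
  ],
  "dp": [
    [-0.001,0,-0.002],
    [0,0,-0.003],
    [0,0,-0.003],
    [0,0,-0.003],
    [0,0,-0.003]
  ],
  "fingers": [0.02,0.02,0.02,0.02,0.02]
}}

```text
clock: 16.7
position: [527.2, 149.1, 88.1]
ee_rot: [0.146, 0.989, -0.004, 0.001]
contact_force: [-11.9, -1.2, 24.0]
gripper_width: 33.1
```

```bash
python3 st.py
```

```text
t 16.7 tcp tray [ 13.1 -38.2  88.1] eye [-68.9 -38.6  79.1] eyeend [-92.4 -38.8  79. ] tail [ 69.1 -37.8  80.2]
tilt(up+) deg 0.44 yawerr 0.35 roll 0.23 F tray [  4.7 -11.   24. ] M [-3.05 -0.26 -0.07] w 33.1 j [ 0.58  0.4  -0.37  0.01 -0.8  -2.45]
```

{"op": "servo_tool", "data": {
  "turn": [
    [0,0,0],
    [0,0,0],
    [0,0,0],
    [0,0,0],
    [0,0,0]
  ],
  "dp": [
    [-0.0005,0,0],
    [0,0,0],
    [0,0,0],
    [0,0,0],
    [0,0,0]
  ],
  "fingers": [0.02,0.02,0.02,0.02,0.02]
}}

```text
clock: 17.32
position: [526.6, 149.2, 88.3]
ee_rot: [0.146, 0.989, -0.003, 0.002]
contact_force: [-3.5, -0.0, 4.9]
gripper_width: 33.4
```

```bash
python3 st.py; python3 - <<'E'
from ov import *
w=wcam(); save(w,'w6'); overlay(w,'pics/o6.png',stud=-66,clip=70)
E
```

```text
t 17.325 tcp tray [ 13.1 -38.7  88.3] eye [-68.8 -39.1  79.5] eyeend [-92.3 -39.3  79.3] tail [ 69.1 -38.4  80.3]
tilt(up+) deg 0.34 yawerr 0.31 roll 0.24 F tray [ 1.  -3.4  4.9] M [-0.75  0.19 -0.03] w 33.4 j [ 0.58  0.4  -0.37  0.01 -0.8  -2.45]
```

View pics/o6.png

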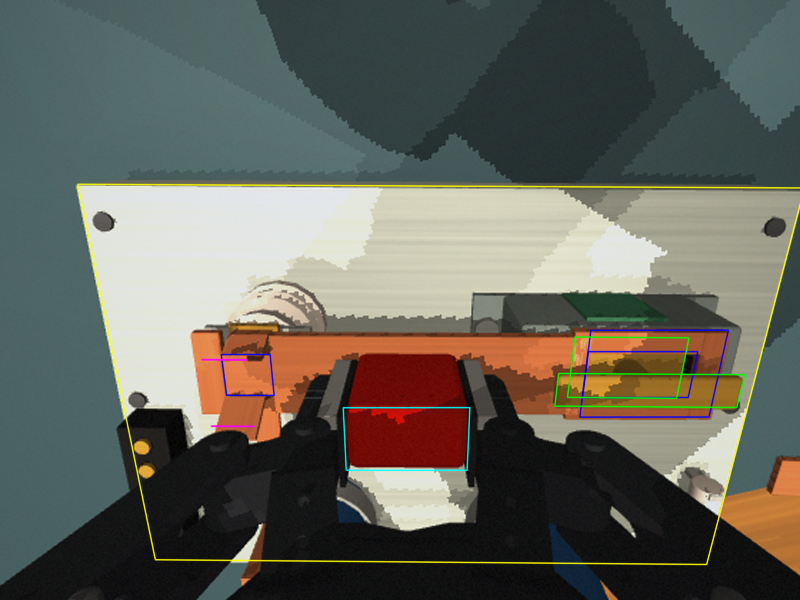

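The waist sits between the clip's jaws, which stand up on both sides at (235,350) and (240,415), and the T-head lies over the eye. Release and rise.

{"op": "servo_tool", "data": {
  "turn": [
    [0,0,0],
    [0,0,0],
    [0,0,0],
    [0,0,0],
    [0,0,0]
  ],
  "dp": [
    [0,0,0],
    [0,0,0],
    [0,0,0],
    [0,0,0],
    [0,0,0]
  ],
  "fingers": [0.036,0.04,0.045,0.046,0.046]
}}

```text
clock: 18.0
position: [526.6, 149.0, 86.5]
ee_rot: [0.146, 0.989, -0.004, 0.001]
contact_force: [-0.1, 0.2, -0.6]
gripper_width: 46.1
```

```bash
python3 st.py
```

```text
t 18.0 tcp tray [ 13.3 -38.6  86.5] eye [-68.7 -39.1  77.5] eyeend [-92.2 -39.3  77.4] tail [ 69.3 -38.3  78.6]
tilt(up+) deg 0.45 yawerr 0.35 roll 0.20 F tray [-0.1 -0.2 -0.6] M [-0.05 -0.01  0.02] w 46.1 j [ 0.58  0.41 -0.37  0.01 -0.79 -2.45]
```

{"op": "servo_tool", "data": {
  "turn": [
    [0,0,0],
    [0,0,0],
    [0,0,0],
    [0,0,0],
    [0,0,0]
  ],
  "dp": [
    [0,0,0.012],
    [0,0,0.025],
    [0,0,0.03],
    [0,0,0.03],
    [0,0,0]
  ],
  "fingers": [0.046,0.046,0.046,0.046,0.046]
}}

```text
clock: 18.62
position: [527.0, 148.9, 190.0]
ee_rot: [0.146, 0.989, -0.003, 0.003]
contact_force: [1.2, -0.9, 0.1]
gripper_width: 45.8
```

```bash
python3 - <<'E'
from ov import *
from scipy.optimize import least_squares
w=wcam(); save(w,'w7')
# overlay of link at expected seated pose
k=800/560; im=cv2.resize(w['img'],(800,600),interpolation=cv2.INTER_CUBIC)[:,:,::-1].copy()
def pl(P,c): cv2.polylines(im,[np.round(proj(w,(Z@(np.array(P,float)+[-68.5,-40,80]).T).T+[p[0],p[1],0])*k*8).astype(int)],True,c,1,cv2.LINE_AA,3)
pl([(-28,-17,4),(-28,17,4),(19,17,4),(19,-17,4)],(255,0,0)); pl([(-19,-9,4),(-19,9,4),(19,9,4),(19,-9,4)],(255,0,0))
pl([(129.5,-8,4),(129.5,8,4),(146.5,8,4),(146.5,-8,4)],(255,0,0)); pl([(146.5,-16,4),(146.5,16,4),(156.5,16,4),(156.5,-16,4)],(255,0,0))
pl([(65,-10,42),(65,10,42),(99,10,42),(99,-10,42)],(255,255,0))
cv2.imwrite('pics/o7.png',im); print(read_state()['position'],read_state()['contact_force'])
E
```

```text
[526.05645465 148.51918622 188.37385418] [ 0.80749383  0.00644561 -1.55405267]
```

View pics/o7.png

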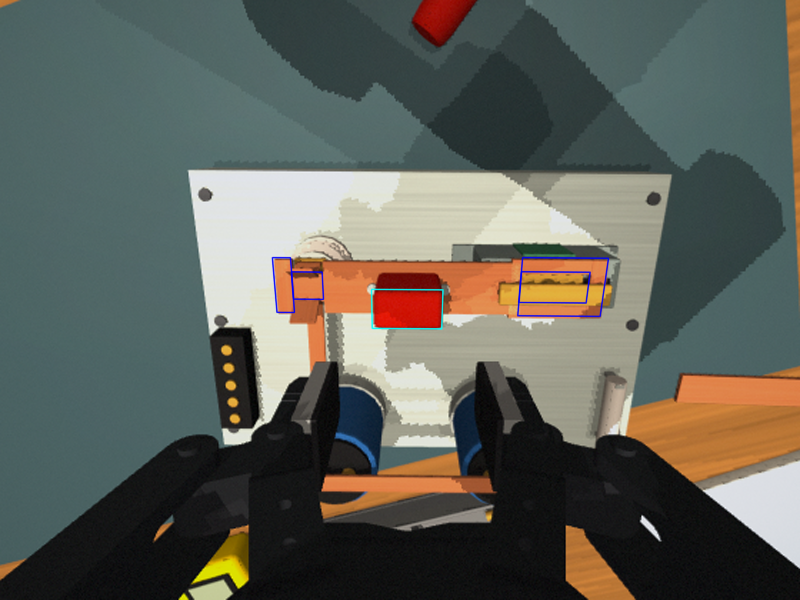

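The released link matches the overlay of its ideal seated pose at the eye, the waist and the handle top. Hand in.

```bash
python3 -c "
from bench import *
print(job_done(), read_state()['clock'])"
```

```text
the job is handed in; nothing more can be done
the job is handed in; nothing more can be done
```

The red-handled copper link is fitted across the tray and released, and I have handed the job in. The arm's clock read about 18.7 s of the 58 s; no verdict was reported.

- **Sequence:** I gripped the handle and tilted the link about 25° tail-up. The cross-bar went in under the T-head to tray x ≈ -74 mm, just short of a felt stop. I then lowered the tail, slid the link back over the clip, pressed it home and let go.
- **Forces:** The highest wrist force I read was about 27 N in all (24 N downward, 11 N sideways), on the last press. I read forces only at the end of each move call, so short peaks in between were not seen.
- **Last pose before release:** By the arm's readings the link was level to about 0.4°, with its eye at tray (-68.8, -39.1, 79.5) mm and its waist at (69.1, -38.4, 80.3) mm. That is inside the limits.
- **Last picture:** Taken after release, it shows the link lying on the predicted seated outline to about 1 mm. The head is over the eye, the waist is between the clip's jaws and the gripper is clear above.
- **Disagreements:** My rough can-top pixels disagreed with the tray fit, so I used the deck corners only; the overlays bore that out. I saw no bystander touched, but I did not measure their positions again at the end.

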